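# Feed a tray of printed tags past the gate of a curing unit

### The job

Load the tray of freshly printed tags into the curing unit: press the thumb rail down with one fingertip so that the gate swings up, and while you keep it up, push the tray along its guides by its upright end plate until it is fully home against the end stop, then let the gate close behind the tags. The gate must never touch the tray or the wet prints. Only push: do not lift or tip the tray, leave the mug, the bottle and the tape roll where they stand, and finish with the hand clear.

Things in the scene. Friction and masses are not known exactly. Their poses are not given: they have to be found in the camera images.
- curer: The curing unit, fixed on the bench, in any place and turn: black base plate 440 x 150 mm, x -235 to 205, y -57 to 93 mm, 6 mm thick. Its axes: x is the feed direction, y to the left of it (the thumb rail's side), z up; origin on the bench top, on the lane's centre line, right under the gate. 'Unit x, y, z' below are in this frame. Control box at unit x 105 to 195 mm, 66 mm high.
- tray: Loose aluminium jig tray, 0.3 to 0.6 kg, in the lane before the gate, nose 12 to 50 mm short of it. Base 140 x 58 x 6 mm; origin at its underside's centre, x axis along the feed. Jig block with six round tags on x 0 to 68 mm, 52 mm wide, 24 mm high over the underside; low deck (6 mm) behind; upright end plate 58 wide, 6 thick, x -70 to -64, top at 54 mm. Home: origin at unit x = 10 mm.
- push_face (a point): Centre of the back face of the tray's end plate (the face to push), 40 mm above the tray's underside. With the tray home it is at unit x = -60 mm.
- end_stop (a point): Foot of the end stop's face (unit x = 80 mm), on the lane's centre line, at the base plate's top. The stop is steel, 30 mm high.
- mug: White mug, 82 mm across, 95 mm high, on the bench on the side of the lane away from the thumb rail. Origin under its centre. To be left alone.
- bottle: White bottle with a grey cap, 52 mm across, 140 mm high, on the same side as the mug. Origin under its centre. To be left alone.
- tape_roll: Amber roll of tape lying flat, 68 mm across, 20 mm high, on the thumb rail's side beside the lamp head. Origin under its centre. To be left alone.
- lane (a point): Point on the base plate's top (unit z = 6 mm), on the centre line of the lane, 130 mm before the gate. The lane runs between two aluminium guides, 62 mm apart inside, 5 mm thick, tops at unit z = 20 mm, from unit x = -205 to 90 mm; the tray slides in it with 2 mm play each side.
- lamp_head (a point): Centre of the top of the black lamp head that bridges the lane beyond the gate: unit x 29 to 95 mm, y -49 to 63 mm, underside 92 mm, top 126 mm above the bench, with fins up to 136 mm; legs on both sides of the lane.
- gate_angle (a joint): Angle of the gate's shaft, rad: 0 shut, growing as the thumb rail is pressed down and the gate swings up, stop at 0.85. Above 0.5 the gate clears the tags; below, it blocks them. A spring shuts it when let go. The hinge line is parallel to the feed, at unit y = 46, z = 44 mm. Three bearing blocks carry the shaft at unit x = -212, -30, 14 mm: 10 mm long, y 38 to 54, tops at 54 mm.
- gate: The gate: an aluminium arm and blade 5 mm thick in the plane unit x = 0, on one shaft with the thumb rail. Origin on the hinge line. Shut, the arm crosses the lane (z 38 to 52 mm) and the blade (y 10 to -29 mm) hangs to z = 15 mm: it blocks the tags but clears the tray's deck by 3 mm. At the 0.85 stop its tip is 107 mm high.
- press_point (a point): Top of the thumb rail at mid-length (unit x = -122 mm), 31 mm out from the hinge line. The rail is an aluminium strip 4 mm thick, unit x -205 to -40, reaching 43 mm out to +y. Here y 75, z 58 mm when shut (sloping up 22 degrees), y 76, z 35 mm at angle 0.75 (down 21). About 3 N to start, 5 N at the stop. Press it anywhere along x; a finger can slide along it at constant height.
Not all that is in view belongs to the job. What is shaped like the tray but blue is not meant.

How it is judged (in metres and radians):
On the way, in this order (a step that is already met when the one before it is completed fails the run):
1. a finger holds the gate up while the tray's nose is still before it (value of joint gate_angle above 0.45 rad and contact force between the fingers and gate above 0.3 N and x of tray in the frame of curer below -0.07 m), for 0.1 s.
2. with the gate still held up by a finger, the tags pass under it (value of joint gate_angle above 0.4 rad and contact force between the fingers and gate above 0.3 N and x of tray in the frame of curer between -0.04 and 0 m), for 0.04 s.
At the end, for the whole second after the job is handed in: The tray is in its guides, flat, at rest, its nose within 4 mm of the end stop; the gate is shut (below 0.06 rad) behind the jig block (x of tray in the frame of curer above 0.006 m and angle between the x axis of tray and the x axis of curer, either way round below 0.06 rad and z of tray in the frame of curer below 0.009 m and value of joint gate_angle below 0.06 rad and linear speed of tray below 0.01 m/s); the robot touches nothing.
It fails at once if the gate touches the tray or the prints (contact force between gate and tray above 0.3 N).
It fails at once if the tray is lifted or tipped (z of tray in the frame of curer above 0.016 m or angle between tray's own z axis and vertical above 0.12 rad).
It fails at once if a bystander is disturbed (distance of any of mug, bottle, tape_roll from where it was at the start of the episode above 0.02 m).
It also fails if it takes over 45 s, if anything falls off the work surface, if the arm or the gripper's body presses on something with over 40 N, if the wrist force passes 120 N, or if a joint passes its speed limit or range.

### The arm

A 6-joint arm with a two-finger parallel gripper is mounted at the origin on the work surface. World frame = base frame: x ahead of the robot, y to its left, z up, the work surface at z = 0. Lengths are in m, angles in degrees, forces in N, time in s.
With the tool pointing down it reaches from about 0.25 to 0.8 m from the base axis. Payload 8.5 kg.
Tool frame: the origin (TCP) lies at the very end of the fingers, on their centre line; the grasp point (between the pads) lies 19 mm behind it (ctrl.grip_depth is the distance from the TCP to the grasp point, in m); y points along the fingers, x is the direction in which the jaws open and shut, and the axes are right-handed (so a half turn about y gives the same grasp; the last joint's range is limited). The gripper opens to 85 mm and grips with 20 to 120 N. Pads are 22 mm wide; open, the fingers measure 114 mm over their backs; the gripper's body (76 mm by 85 mm) begins 54 mm behind the grasp point. The pads swing forward as they close: fully open they stand 13 mm farther back than shut.
Start: joints at [75.86, 13.648, -0.773, 75.585, 0, 90], TCP at [0.128, 0.509, 0.231] pointing down, gripper open.
Joint ranges: [-152.45, 152.45], [-59.26, 108.67], [-65.41, 83.53], [-104.44, 129.93], [-82.83, 76.93], [-180, 180]. Speed limits (degrees/s): [127.2, 127.2, 159.86, 180, 180, 180].

### API

Orientations are given as a 3x3 rotation matrix whose columns are the frame's x, y, z axes.
In Python, from bench import ctrl gives the robot as it stands. The module is installed in compiled form; this text tells all that it offers.
- The arm moves only by the shell command python3 -m inch 'ROWS' [FORCE]. ROWS is JSON, a list that holds one entry, the list of rows, each a list of 5 numbers: the shift along the tool's x, y, z in mm, then the turn about the tool's y in rad, then the closure in counts, from 0 (fully open) to 255 (shut). A call has 1 to 8 rows; each row is the pose to reach, as a shift and turn from the pose commanded when the call began, along the tool's axes at that moment; what a row does not reach only later rows make up. A row lasts 1/10 s, in which the tool goes at most 50 mm and 8.59 degrees, less where a joint would pass 70% of its speed; a pose out of reach is approached as far as the arm can. A call with a gripper value outside its range is refused whole. The fingers move at their own pace and stop on an object; FORCE is the grip in N (left out, the last holds). Time passes only in rows, so rows that repeat a pose let the fingers close. It gives the time, the measured TCP pose, the force and the opening at its end, in the units of the state.
- ctrl.sense(): the state, without advancing time (a new reading comes with each control period).
- ctrl.grab_frame(name): name is "scene" or "side" or "wrist"; returns a dict with "pixels" (480x640x3 uint8, red, green, blue), "z_map" (480x640 float32, m along the optical axis (not along the pixel's ray), 0 where there is no reading), "intrinsics" (3x3 intrinsics, pixels), "distortion" ([k1, k2, p1, p2, k3] as OpenCV has them; the pictures are not rectified), "rvec" (rotation vector, rad) and "tvec" (3), from world to camera coordinates, as OpenCV has them. Camera axes: x right, y down, z forward; pixel columns grow to the right and rows downward; lengths in m; the calibration is good to about 2 mm. A picture is of the moment at which its call begins.
- ctrl.finish_job(): hands the job in, once; it reports no verdict.
The state is a dict: "t": time; "q": joint angles; "joint_vel": joint speeds; "joint_efforts": joint torques, N m; "ee_pos": TCP position; "orientation": TCP orientation; "contact_force": force on the tool from outside, world axes, zero at the start; "moment": the same for the moment, N m; "opening": finger opening in m.
Only numpy, scipy, OpenCV 4.12 (cv2) and the standard library are available. Lean on these libraries where they do the work, as an engineer would, in place of code of your own. Each camera call takes 0.05 s, during which the arm holds its last target.

## Working session

There is one attempt and no reset: what is moved stays moved. The work goes in short steps, Python scripts to look and compute and a shell command to move; the robot and the scene stay as the last step left them, time stands still between calls to the robot, and variables do not carry over. Pictures are saved under pics/ and viewed, and the job is handed in when it is done.

```bash
mkdir -p pics; ls; python3 - <<'E'
from bench import ctrl
import cv2,numpy as np
print(ctrl.sense())
for n in ("scene","side","wrist"):
    f=ctrl.grab_frame(n); cv2.imwrite(f"pics/{n}0.png",f["pixels"][:,:,::-1]); np.savez(f"{n}0.npz",**f)
    R=cv2.Rodrigues(np.array(f["rvec"]))[0]; print(n,f["intrinsics"],f["distortion"],-R.T@np.array(f["tvec"]).ravel(), R[2])
E
```

```text
pics
{'t': 0.0, 'q': array([ 7.58586224e+01,  1.36829730e+01, -8.14724130e-01,  7.55850481e+01,
        8.61867213e-04,  9.00017391e+01]), 'joint_vel': array([ 0.05248826,  0.03283906,  0.05266019,  0.02609248,  0.00168458,
       -0.01645346]), 'joint_efforts': array([-1.03090370e-03, -5.38777614e+01,  3.46443164e+01,  1.83174165e-02,
       -3.24956284e-05, -6.54396644e-06]), 'ee_pos': array([0.12816329, 0.50870325, 0.23067425]), 'orientation': array([[ 2.44344544e-01, -3.67420930e-04, -9.69688408e-01],
       [ 9.69687402e-01, -1.39673623e-03,  2.44344819e-01],
       [-1.44417633e-03, -9.99998957e-01,  1.49985700e-05]]), 'contact_force': array([ 0.09311747,  0.47493454, -0.04715686]), 'moment': array([-0.02750129,  0.01359394,  0.01510166]), 'opening': 0.08567554911616809}
scene [[525.83395318   0.         312.1091414 ]
 [  0.         525.83395318 238.53018655]
 [  0.           0.           1.        ]] [0.04749169 0.         0.         0.         0.        ] [ 1.23291146 -0.08959714  1.10670857] [-0.51575588  0.01591948 -0.85658767]
side [[529.06713975   0.         326.25193155]
 [  0.         529.06713975 237.72536771]
 [  0.           0.           1.        ]] [0.03444407 0.         0.         0.         0.        ] [-0.02445413 -0.89220022  0.72116211] [ 0.52124272  0.69192425 -0.49954665]
wrist [[394.99714058   0.         318.35734077]
 [  0.         394.99714058 245.25008878]
 [  0.           0.           1.        ]] [-0.01781638  0.          0.          0.          0.        ] [0.05314494 0.5275863  0.37379727] [ 0.29620648 -0.07703341 -0.95201238]
```

View pics/scene0.png

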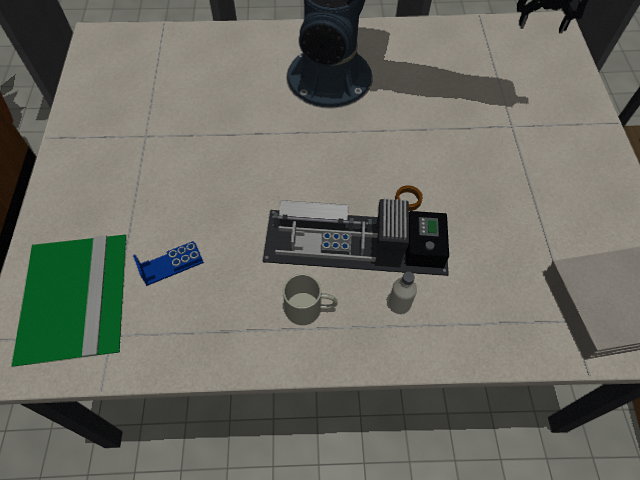

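View pics/side0.png

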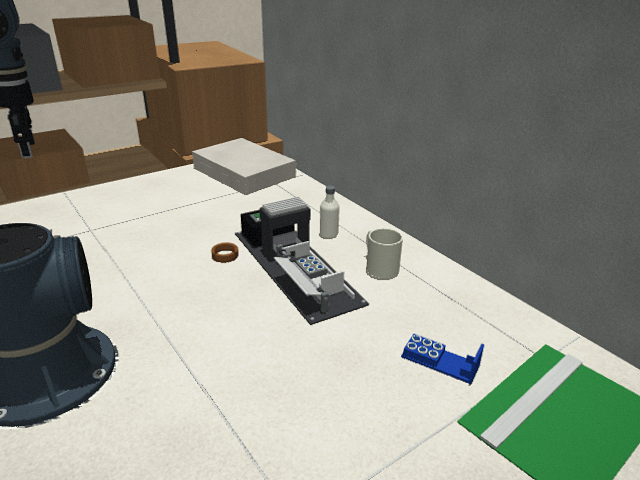

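View pics/wrist0.png

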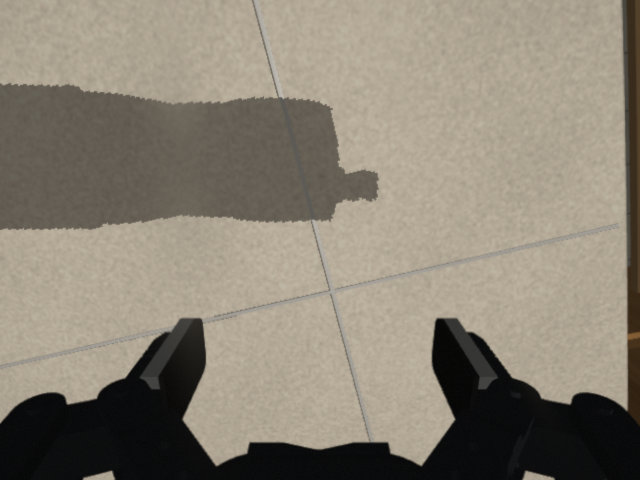

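The scene view shows the curer at about (265–447, 210–275), with the feed running to the right (world +y). The rail is on the robot's side, the mug is at (302,298), the bottle at (403,293) and the tape at (409,197). The blue decoy is at (168,263). I'll enlarge the curer next.

```bash
python3 - <<'E'
import cv2,numpy as np
f=np.load("scene0.npz"); im=f["pixels"][:,:,::-1]
c=im[190:290,255:455]; cv2.imwrite("pics/sc_crop.png",cv2.resize(c,None,fx=4,fy=4,interpolation=cv2.INTER_CUBIC))
f=np.load("side0.npz"); im=f["pixels"][:,:,::-1]
c=im[180:330,200:400]; cv2.imwrite("pics/si_crop.png",cv2.resize(c,None,fx=4,fy=4,interpolation=cv2.INTER_CUBIC))
E
```

```text
(no output)
```

View pics/sc_crop.png

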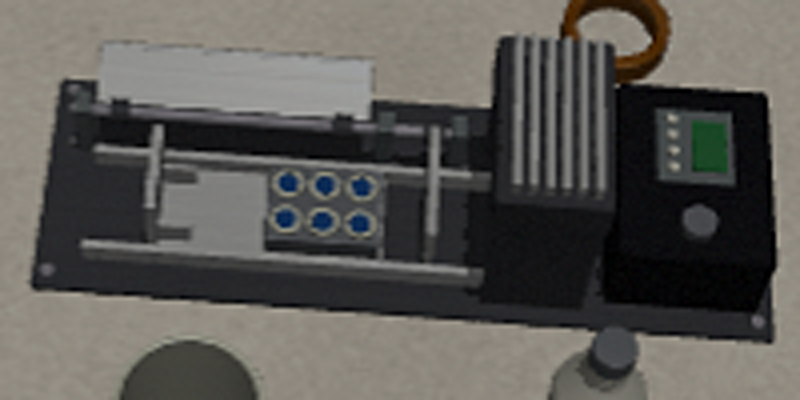

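View pics/si_crop.png

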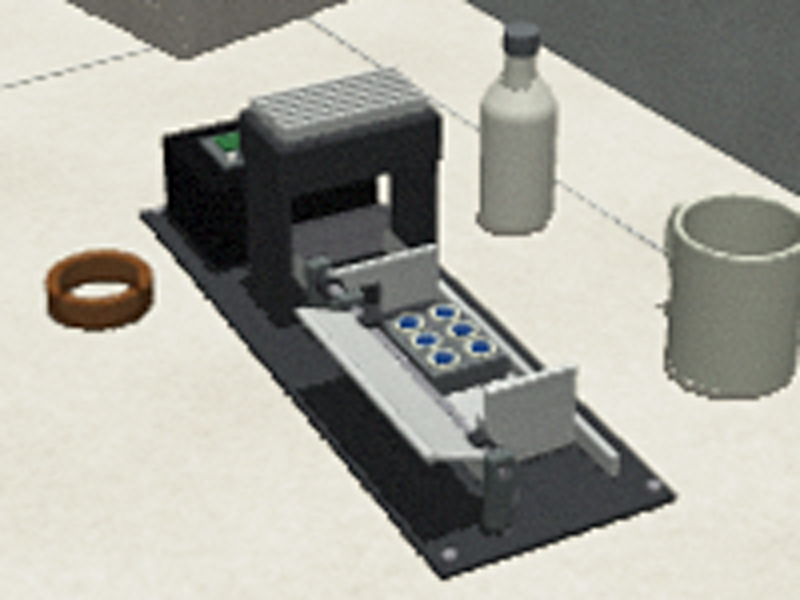

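```bash
cat > h.py <<'E'
import numpy as np,cv2
from scipy.optimize import least_squares
def proj(f,P):
    return cv2.projectPoints(np.asarray(P,float).reshape(-1,1,3),f["rvec"],f["tvec"],f["intrinsics"],f["distortion"])[0].reshape(-1,2)
def U2W(p,P):
    P=np.asarray(P,float).reshape(-1,3)/1000; c,s=np.cos(p[2]),np.sin(p[2])
    return np.c_[p[0]+c*P[:,0]-s*P[:,1],p[1]+s*P[:,0]+c*P[:,1],P[:,2]]
E
python3 - <<'E'
from h import *
S=np.load("scene0.npz"); D=np.load("side0.npz")
sc=[((-235,93,6),(62,81)),((-235,-57,6),(32,287)),((205,-57,6),(773,338)),((-205,85,62),(102,42)),((-40,85,62),(375,60)),
 ((-205,33.5,20),(97,150)),((-205,-33.5,20),(83,245))]
si=[((-235,93,6),(443,575)),((-235,-57,6),(675,494)),((205,93,6),(142,213))]
P1=np.array([a for a,b in sc],float);u1=np.array([b for a,b in sc])/4+[255,190]
P2=np.array([a for a,b in si],float);u2=np.array([b for a,b in si])/4+[200,180]
r=lambda p:np.r_[(proj(S,U2W(p,P1))-u1).ravel(),(proj(D,U2W(p,P2))-u2).ravel()]
s=least_squares(r,[.45,0,1.57],loss='soft_l1'); print(s.x,np.degrees(s.x[2])); print(r(s.x).reshape(-1,2).round(2))
p=s.x
# tray: end plate top back corners (unit y +-29, z 60) & nose
t1=np.array([(157,124),(152,210)])/4+[255,190]; t2=np.array([(485,390),(577,370)])/4+[200,180]
def rt(x):
    xb=x[0]-67
    return np.r_[(proj(S,U2W(p,[(xb,29,60),(xb,-29,60)]))-t1).ravel(),(proj(D,U2W(p,[(x[0]-70,29,60),(x[0]-70,-29,60)]))-t2).ravel()]
q=least_squares(rt,[-100.]);print(q.x,rt(q.x).reshape(-1,2).round(2))
np.save("p.npy",p)
# depth check of lamp head top & rail
for nm,P in dict(org=(0,0,0),press=(-122,75,58),push=(q.x[0]-70,0,46),lamp=(62,7,136)).items(): print(nm,U2W(p,P))
for f,n in((S,"scene"),(D,"side")):
    im=f["pixels"][:,:,::-1].copy()
    R=cv2.Rodrigues(f["rvec"])[0]
    for P in [(-122,75,58),(62,7,136),(150,20,66)]:
        w=U2W(p,P)[0]; u=proj(f,w)[0]; z=(R@w+f["tvec"].ravel())[2]; print(n,P,u,z,f["z_map"][int(round(u[1])),int(round(u[0]))])
E
```

```text
[0.60086483 0.0503275  1.45575613] 83.40868249699706
[[-0.42 -0.58]
 [-0.67 -0.04]
 [ 0.84  0.72]
 [-0.15 -0.28]
 [-0.38 -0.24]
 [-0.36 -0.12]
 [-0.08 -0.13]
 [-0.29 -1.07]
 [ 0.81 -1.08]
 [-1.18 -1.18]]
[-97.82994796] [[ 0.33  0.13]
 [-0.9  -0.4 ]
 [ 0.52  0.09]
 [-0.09 -1.7 ]]
org [[0.60086483 0.0503275  0.        ]]
press [[ 0.5123566  -0.06225711  0.058     ]]
push [[ 0.5816002  -0.11639312  0.046     ]]
lamp [[0.60102787 0.1127212  0.136     ]]
scene (-122, 75, 58) [314.13836676 206.84963658] 1.2703764758336435 1.2701123
scene (62, 7, 136) [394.94710922 217.6942566 ] 1.1606154729954503 1.1704148
scene (150, 20, 66) [429.06105954 232.15606723] 1.223442764152149 1.2186573
side (-122, 75, 58) [293.83834591 273.54686646] 1.1853468627284598 1.1791718
side (62, 7, 136) [284.74389306 203.64092822] 1.313673208446343 1.3099531
side (150, 20, 66) [266.35822548 215.19246684] 1.4086946696624374 1.2826866
```

```bash
cat >> h.py <<'E'
def goto(ux,uy,z,yaw_off=0):
    """print shift/turn in tool axes to put TCP at unit ux,uy (mm), height z mm, tool x along unit -y"""
    from bench import ctrl
    p=np.load("p.npy"); s=ctrl.sense(); R=s["orientation"]
    w=U2W(p,(ux,uy,z))[0]; d=R.T@(w-s["ee_pos"])*1000
    b=np.arctan2(R[1,0],R[0,0]); tgt=p[2]-np.pi/2+yaw_off
    print("shift",d.round(1),"turn",round(float((b-tgt+np.pi)%(2*np.pi)-np.pi),4)); where(s)
def where(s=None):
    from bench import ctrl
    s=s or ctrl.sense(); p=np.load("p.npy"); c,sn=np.cos(p[2]),np.sin(p[2]); d=s["ee_pos"][:2]-p[:2]
    A=np.array([[c,sn],[-sn,c]]); f=s["contact_force"]
    print("t",round(s["t"],2),"unit",(A@d*1000).round(1),"z",round(s["ee_pos"][2]*1000,1),"F unit",(A@f[:2]).round(2),"Fz",f[2].round(2),"open",round(s["opening"]*1000,1),"tilt",s["orientation"][2].round(4))
E
python3 -c "
from h import *; goto(-190,37,230)"
```

```text
shift [-522.3    1.4 -558.7] turn 1.439
t 0.15 unit [401.2 522.2] z 230.8 F unit [-0.7   0.47] Fz 0.39 open 85.6 tilt [-0.0011 -1.     -0.    ]
```

```bash
python3 -m inch '[[[-50,0,-53,0.14,75],[-105,0,-112,0.29,75],[-157,0,-168,0.43,75],[-209,0,-224,0.58,75],[-262,0,-280,0.72,75],[-314,0,-335,0.86,75],[-366,0,-391,1.0,75],[-418,0,-447,1.15,75]]]'; python3 -c "
from h import *; goto(-190,37,230)"
```

```text
t: 0.95
ee_pos: [0.3452, 0.1708, 0.2314]
orientation: [[0.986, 0.0, -0.168], [0.168, 0.0, 0.986], [0.001, -1.0, 0.0]]
contact_force: [0.8, 0.9, 0.2]
opening: 0.0599
shift [ 143.1    1.5 -333.7] turn 0.2836
t 0.95 unit [ 90.3 267.8] z 231.4 F unit [ 0.97 -0.67] Fz 0.25 open 59.9 tilt [ 5.e-04 -1.e+00  1.e-04]
```

```bash
python3 -m inch '[[[18,0,-42,0.07,75],[36,0,-84,0.14,75],[54,0,-126,0.21,75],[72,0,-168,0.284,75],[90,0,-210,0.284,75],[108,0,-252,0.284,75],[126,0,-294,0.284,75],[143,0,-333,0.284,75]]]'; python3 -c "
from h import *; goto(-190,37,150)"
```

```text
t: 1.75
ee_pos: [0.5439, -0.1326, 0.231]
orientation: [[0.994, -0.0, 0.11], [-0.11, -0.0, 0.994], [-0.0, -1.0, -0.0]]
contact_force: [0.2, 1.8, 0.3]
opening: 0.0605
shift [-1.4 81.  -1.7] turn 0.0044
t 1.75 unit [-188.3   35.6] z 231.0 F unit [ 1.81 -0.04] Fz 0.3 open 60.5 tilt [-2.e-04 -1.e+00 -0.e+00]
```

```bash
python3 -m inch '[[[0,30,-2,0.004,75],[-1,60,-4,0.004,75],[-1,90,-6,0.004,75],[-1,115,-6,0.004,75],[-1,130,-6,0.004,75],[-1,130,-6,0.004,75]]]'; python3 - <<'E'
from h import *
from bench import ctrl
where()
for n in ("scene","side","wrist"):
    f=ctrl.grab_frame(n); np.savez(f"{n}1.npz",**f)
    im=f["pixels"][:,:,::-1]
    if n=="scene": im=cv2.resize(im[170:300,240:440],None,fx=4,fy=4,interpolation=2)
    if n=="side": im=cv2.resize(im[170:320,200:400],None,fx=4,fy=4,interpolation=2)
    cv2.imwrite(f"pics/{n}1.png",im)
E
```

```text
t: 2.35
ee_pos: [0.5399, -0.1361, 0.099]
orientation: [[0.993, -0.004, 0.114], [-0.114, 0.001, 0.993], [-0.004, -1.0, 0.0]]
contact_force: [-0.2, 0.6, -1.2]
opening: 0.0601
t 2.35 unit [-192.2   39.2] z 99.0 F unit [0.54 0.27] Fz -1.19 open 60.1 tilt [-4.5e-03 -1.0e+00  5.0e-04]
```

View pics/scene1.png

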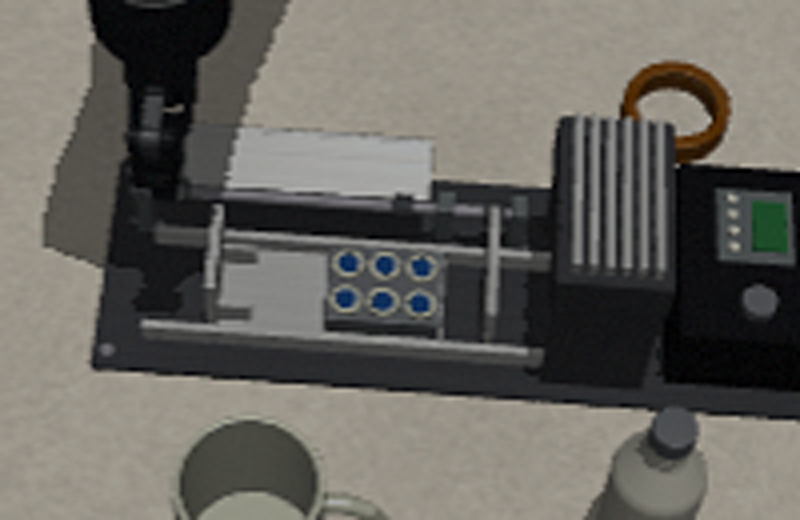

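View pics/side1.png

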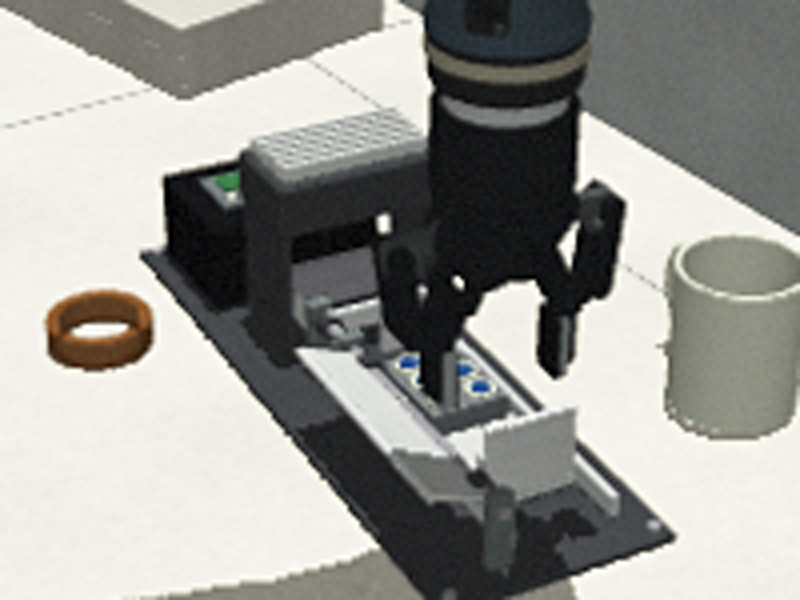

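View pics/wrist1.png

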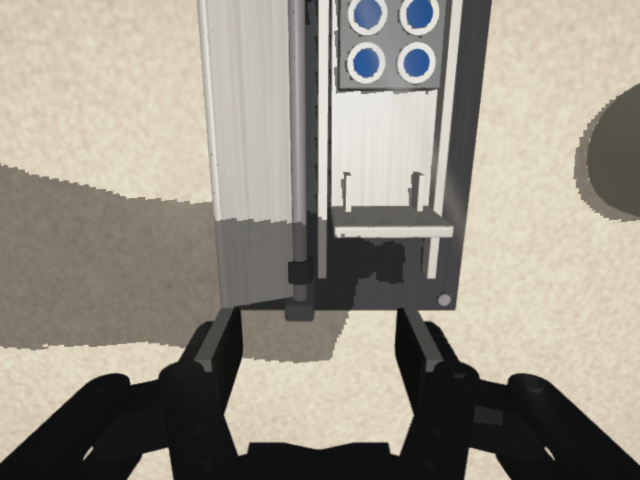

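```bash
python3 - <<'E'
from h import *
W=np.load("wrist1.npz"); p=np.load("p.npy")
for P in [(-205,33.5,20),(-205,-33.5,20),(-235,-57,6),(-205,85,62),(-168,29,60),(-168,-29,60),(-30,0,30),(-98,26,30),(-98,-26,30)]: print(P,proj(W,U2W(p,P)).round(1))
im=W["pixels"][:,:,::-1]; cv2.imwrite("pics/wr1c.png",cv2.resize(im[180:330,200:480],None,fx=2.8,fy=2.8,interpolation=2))
E
```

```text
(-205, 33.5, 20) [[323.3 273.7]]
(-205, -33.5, 20) [[432.7 273.8]]
(-235, -57, 6) [[457.8 307.5]]
(-205, 85, 62) [[223.5 304.4]]
(-168, 29, 60) [[333.8 233.9]]
(-168, -29, 60) [[452.8 234.1]]
(-30, 0, 30) [[398.6 -74.2]]
(-98, 26, 30) [[339.4  84.5]]
(-98, -26, 30) [[442.   84.8]]
```

View pics/wr1c.png

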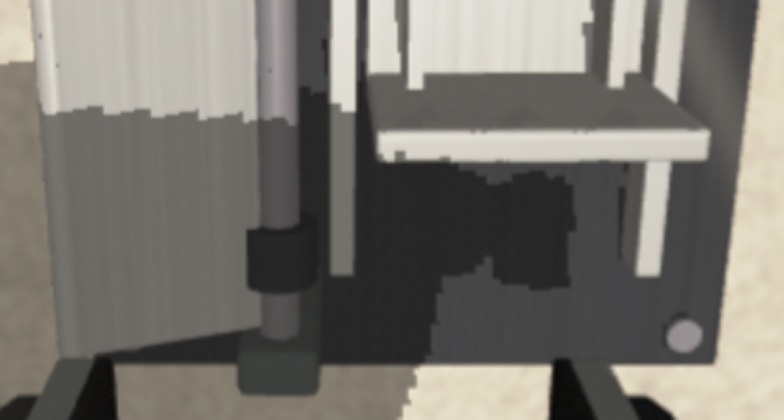

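```bash
python3 -m inch '[[[0,10,0,0,75],[0,20,0,0,75],[0,28,0,0,75],[0,34,0,0,75],[0,34,0,0,75],[0,34,0,0,75]]]'; python3 -c "
from h import *; goto(-192,38,50)"
```

```text
t: 3.1
ee_pos: [0.5415, -0.1364, 0.0672]
orientation: [[0.994, -0.0, 0.114], [-0.114, 0.0, 0.994], [-0.0, -1.0, -0.0]]
contact_force: [0.3, 0.1, 1.2]
opening: 0.0603
shift [-0.4 17.2  0.3] turn 0.001
t 3.1 unit [-192.3   37.6] z 67.2 F unit [ 0.13 -0.26] Fz 1.16 open 60.3 tilt [-3.e-04 -1.e+00 -0.e+00]
```

```bash
for k in 1; do python3 -m inch '[[[0,4,0,0,75],[0,8,0,0,75],[0,12,0,0,75],[0,12,0,0,75]]]'; done; python3 -c "
from h import *; where()"; python3 -m inch '[[[0,3,0,0,75],[0,6,0,0,75],[0,6,0,0,75],[0,6,0,0,75]]]';  python3 - <<'E'
from h import *
from bench import ctrl
where()
for n in ("scene","side","wrist"):
    f=ctrl.grab_frame(n); np.savez(f"{n}2.npz",**f)
    im=f["pixels"][:,:,::-1]
    if n=="scene": im=cv2.resize(im[170:300,240:440],None,fx=4,fy=4,interpolation=2)
    if n=="side": im=cv2.resize(im[210:310,240:360],None,fx=6,fy=6,interpolation=2)
    cv2.imwrite(f"pics/{n}2.png",im)
E
```

```text
t: 3.5
ee_pos: [0.5411, -0.1363, 0.0547]
orientation: [[0.994, -0.001, 0.114], [-0.114, 0.0, 0.994], [-0.001, -1.0, 0.0]]
contact_force: [0.6, 0.9, 0.7]
opening: 0.0602
t 3.5 unit [-192.3   37.9] z 54.7 F unit [ 0.96 -0.45] Fz 0.75 open 60.2 tilt [-0.001 -1.     0.   ]
t: 3.9
ee_pos: [0.5417, -0.1365, 0.0495]
orientation: [[0.994, 0.0, 0.114], [-0.114, -0.0, 0.994], [0.0, -1.0, -0.0]]
contact_force: [-0.2, -0.3, 4.0]
opening: 0.0601
t 3.9 unit [-192.3   37.3] z 49.5 F unit [-0.34  0.18] Fz 4.04 open 60.1 tilt [ 4.e-04 -1.e+00 -1.e-04]
```

View pics/side2.png

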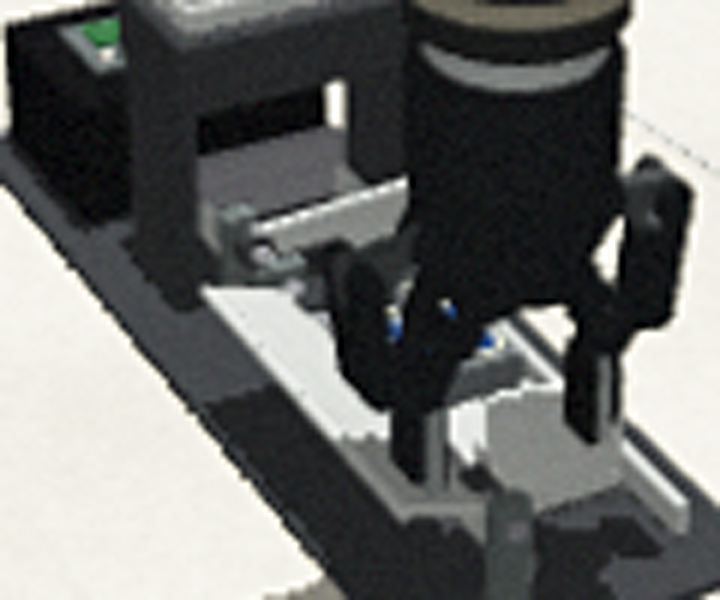

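View pics/wrist2.png

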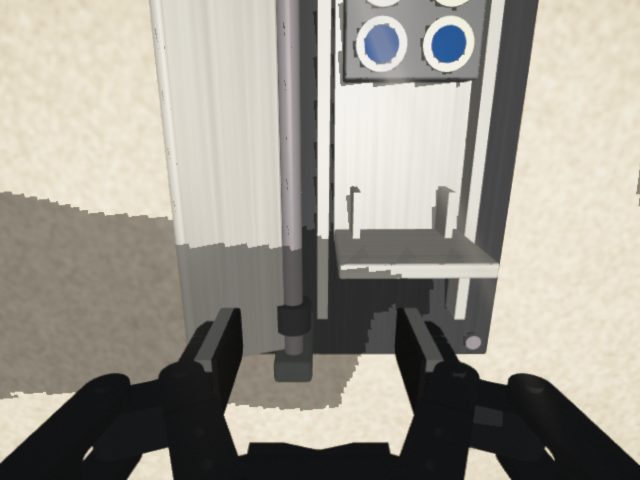

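```bash
python3 -m inch '[[[0,4,0,0,75],[0,8,0,0,75],[0,12,0,0,75],[0,13,0,0,75],[0,13,0,0,75]]]';  python3 - <<'E'
from h import *
from bench import ctrl
where()
for n in ("side","scene"):
    f=ctrl.grab_frame(n); np.savez(f"{n}3.npz",**f)
    im=f["pixels"][:,:,::-1]
    if n=="scene": im=cv2.resize(im[190:290,255:455],None,fx=4,fy=4,interpolation=2)
    if n=="side": im=cv2.resize(im[210:310,240:360],None,fx=6,fy=6,interpolation=2)
    cv2.imwrite(f"pics/{n}3.png",im)
E
```

```text
t: 4.55
ee_pos: [0.5411, -0.1364, 0.0363]
orientation: [[0.993, -0.001, 0.114], [-0.114, -0.0, 0.993], [-0.001, -1.0, -0.0]]
contact_force: [-3.0, 0.3, 6.3]
opening: 0.0604
t 4.55 unit [-192.4   38. ] z 36.3 F unit [-0.08  3.  ] Fz 6.34 open 60.4 tilt [-8.e-04 -1.e+00 -2.e-04]
```

View pics/side3.png

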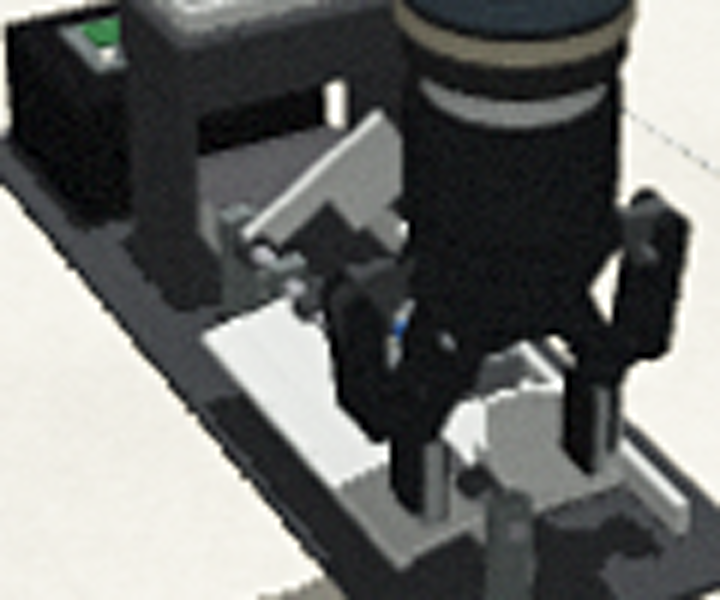

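View pics/scene3.png

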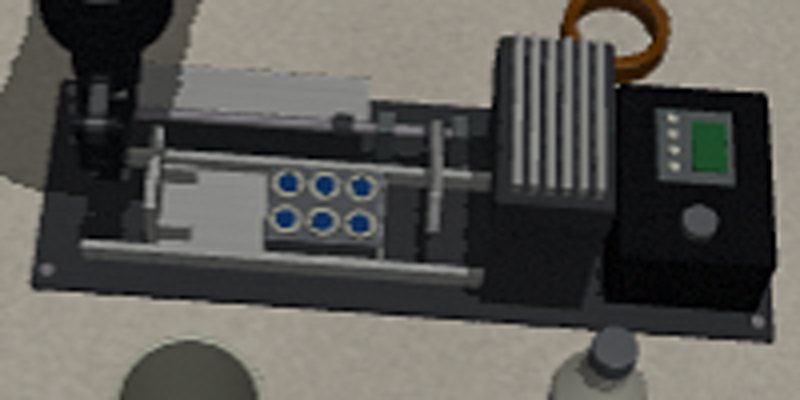

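```bash
cat >> h.py <<'E'
def rail(th,x,r=43):
    a=np.radians(22)-th
    return (x,46+r*np.cos(a)-2*np.sin(a),44+r*np.sin(a)+2*np.cos(a))
E
python3 - <<'E'
from h import *
p=np.load("p.npy")
S=np.load("scene3.npz");D=np.load("side3.npz")
for th in (0,.3,.4,.5,.6,.7,.8): print(th,((proj(S,U2W(p,rail(th,-40)))-[255,190])*4).round(1),((proj(D,U2W(p,rail(th,-40)))-[240,210])*6).round(1), "gate tip scene", ((proj(S,U2W(p,(0,46-75*np.cos(th)-6*np.sin(th),44+75*np.sin(th)))) -[255,190])*4).round(1), [round(float(v),1) for v in rail(th,0,22)[1:]])
E
```

```text
0 [[373.5  58.9]] [[205.3 276. ]] gate tip scene [[431.4 242.2]] [65.6, 54.1]
0.3 [[372.6  65.7]] [[197.9 305. ]] gate tip scene [[434.6 220.6]] [67.8, 47.8]
0.4 [[372.2  69.2]] [[197.4 314.4]] gate tip scene [[435.7 211.4]] [68.0, 45.6]
0.5 [[371.8  73.3]] [[197.9 323.6]] gate tip scene [[436.9 201.2]] [68.1, 43.4]
0.6 [[371.4  78. ]] [[199.4 332.4]] gate tip scene [[438.  190.3]] [67.9, 41.2]
0.7 [[370.9  83.1]] [[201.9 340.7]] gate tip scene [[439.1 178.7]] [67.5, 39.1]
0.8 [[370.4  88.6]] [[205.3 348.5]] gate tip scene [[440.2 166.6]] [66.9, 36.9]
```

```bash
python3 -m inch '[[[0,1.5,0,0,75],[0,3,0,0,75],[0,3,0,0,75],[0,3,0,0,75]]]';  python3 - <<'E'
from h import *
from bench import ctrl
where()
for n in ("side","scene","wrist"):
    f=ctrl.grab_frame(n); np.savez(f"{n}4.npz",**f)
    im=f["pixels"][:,:,::-1]
    if n=="scene": im=cv2.resize(im[190:290,325:425],None,fx=6,fy=6,interpolation=2)
    if n=="side": im=cv2.resize(im[210:310,240:360],None,fx=6,fy=6,interpolation=2)
    cv2.imwrite(f"pics/{n}4.png",im)
E
```

```text
t: 5.05
ee_pos: [0.5415, -0.1364, 0.0336]
orientation: [[0.994, 0.0, 0.114], [-0.114, -0.0, 0.994], [0.0, -1.0, -0.0]]
contact_force: [-1.3, 0.3, 6.5]
opening: 0.0603
t 5.05 unit [-192.4   37.5] z 33.6 F unit [0.14 1.32] Fz 6.46 open 60.3 tilt [ 1.e-04 -1.e+00 -2.e-04]
```

View pics/side4.png

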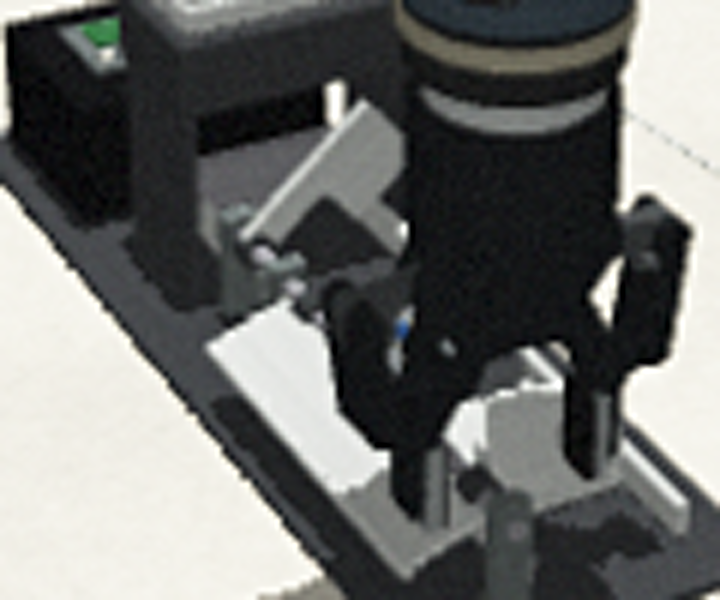

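View pics/scene4.png

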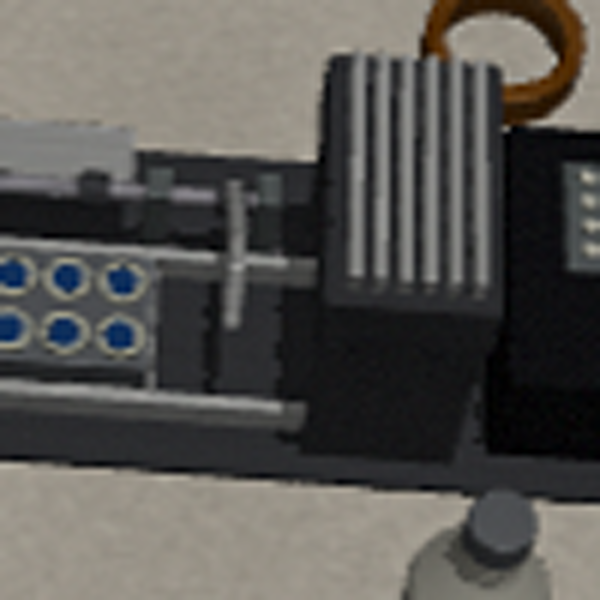

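View pics/wrist4.png

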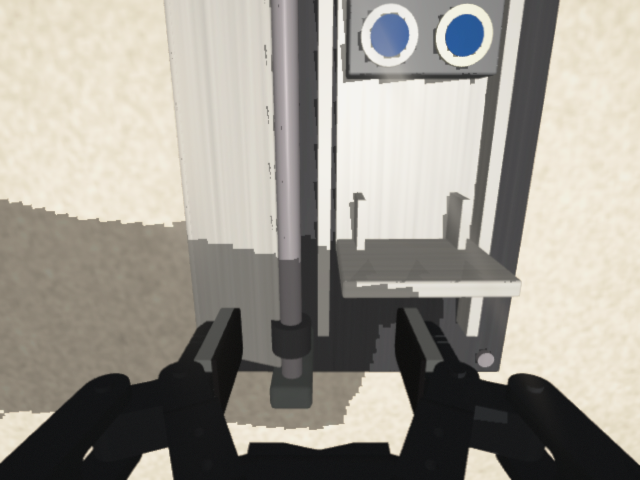

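```bash
python3 -m inch '[[[0,1,4,0,75],[0,1,8,0,75],[0,1,12,0,75],[0,1,16,0,75],[0,1,20,0,75],[0,1,24,0,75],[0,1,28,0,75],[0,1,28,0,75]]]';  python3 - <<'E'
from h import *
from bench import ctrl
where()
for n in ("side","scene"):
    f=ctrl.grab_frame(n); np.savez(f"{n}5.npz",**f)
    im=f["pixels"][:,:,::-1]
    if n=="scene": im=cv2.resize(im[190:290,255:455],None,fx=4,fy=4,interpolation=2)
    if n=="side": im=cv2.resize(im[210:310,240:360],None,fx=6,fy=6,interpolation=2)
    cv2.imwrite(f"pics/{n}5.png",im)
E
```

```text
t: 6.0
ee_pos: [0.5443, -0.1092, 0.0326]
orientation: [[0.993, -0.001, 0.114], [-0.114, -0.002, 0.993], [-0.0, -1.0, -0.002]]
contact_force: [-3.8, -3.5, 6.9]
opening: 0.0606
t 6.0 unit [-164.9   37.9] z 32.6 F unit [-3.93  3.34] Fz 6.86 open 60.6 tilt [-4.0e-04 -1.0e+00 -1.9e-03]
```

View pics/side5.png

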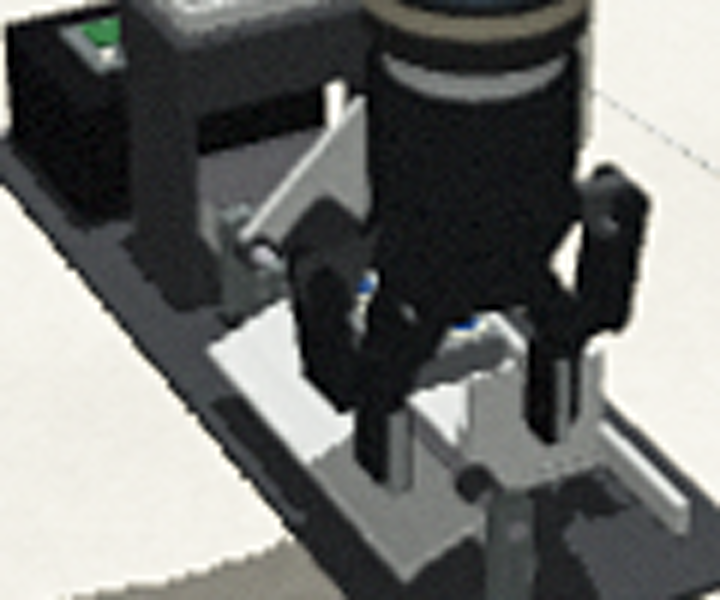

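View pics/scene5.png

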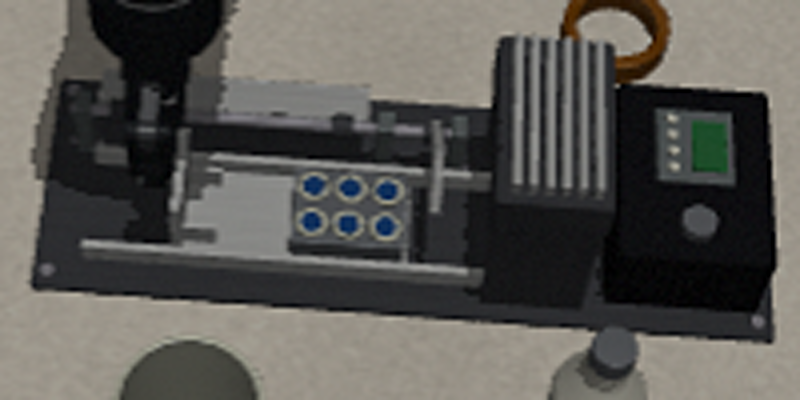

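The tray is moving: the tags went from (288,185) to (314,185) in the crop. The gate is still up, at about 0.7 rad, so I'll keep pushing at the same height.

```bash
python3 -m inch '[[[0,0,5,0,75],[0,0,10,0,75],[0,0,15,0,75],[0,0,20,0,75],[0,0,25,0,75],[0,0,30,0,75],[0,0,35,0,75],[0,0,40,0,75]]]';  python3 - <<'E'
from h import *
from bench import ctrl
where()
for n in ("side","scene"):
    f=ctrl.grab_frame(n); np.savez(f"{n}6.npz",**f)
    im=f["pixels"][:,:,::-1]
    if n=="scene": im=cv2.resize(im[190:290,255:455],None,fx=4,fy=4,interpolation=2)
    if n=="side": im=cv2.resize(im[210:310,240:360],None,fx=6,fy=6,interpolation=2)
    cv2.imwrite(f"pics/{n}6.png",im)
E
```

```text
t: 6.9
ee_pos: [0.5488, -0.0699, 0.0326]
orientation: [[0.993, -0.001, 0.115], [-0.115, -0.003, 0.993], [-0.0, -1.0, -0.003]]
contact_force: [-2.7, -5.9, 7.0]
opening: 0.0603
t 6.9 unit [-125.5   37.9] z 32.6 F unit [-6.13  1.99] Fz 6.97 open 60.3 tilt [-4.0e-04 -1.0e+00 -2.7e-03]
```

View pics/side6.png

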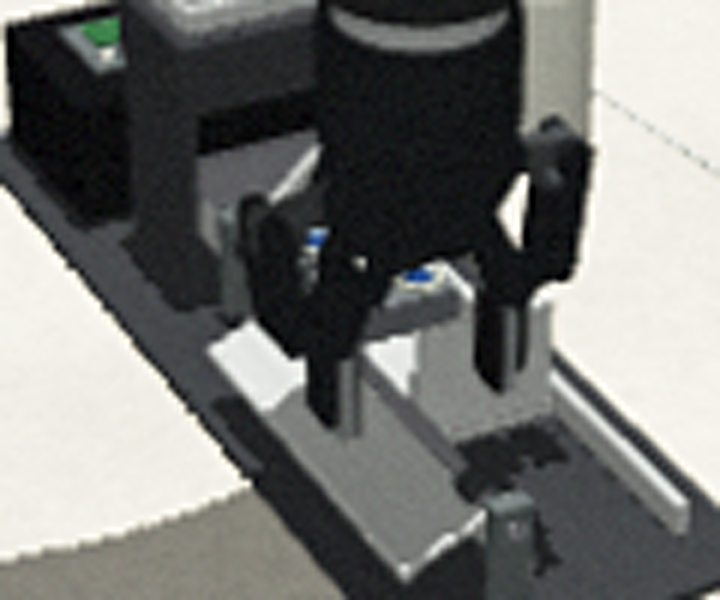

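View pics/scene6.png

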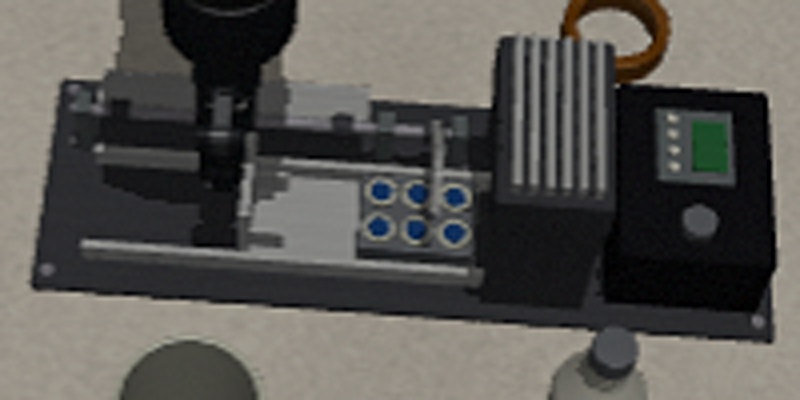

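```bash
python3 -m inch '[[[0,0,5,0,75],[0,0,10,0,75],[0,0,15,0,75],[0,0,20,0,75],[0,0,25,0,75],[0,0,30,0,75],[0,0,35,0,75],[0,0,40,0,75]]]';  python3 - <<'E'
from h import *
from bench import ctrl
where()
for n in ("side","scene"):
    f=ctrl.grab_frame(n); np.savez(f"{n}7.npz",**f)
    im=f["pixels"][:,:,::-1]
    if n=="scene": im=cv2.resize(im[190:290,255:455],None,fx=4,fy=4,interpolation=2)
    if n=="side": im=cv2.resize(im[210:310,240:360],None,fx=6,fy=6,interpolation=2)
    cv2.imwrite(f"pics/{n}7.png",im)
E
```

```text
t: 7.8
ee_pos: [0.5533, -0.0302, 0.0326]
orientation: [[0.993, -0.001, 0.115], [-0.115, -0.003, 0.993], [-0.0, -1.0, -0.003]]
contact_force: [-2.6, -7.5, 6.8]
opening: 0.0601
t 7.8 unit [-85.5  38. ] z 32.6 F unit [-7.7   1.72] Fz 6.77 open 60.1 tilt [-4.0e-04 -1.0e+00 -2.7e-03]
```

View pics/scene7.png

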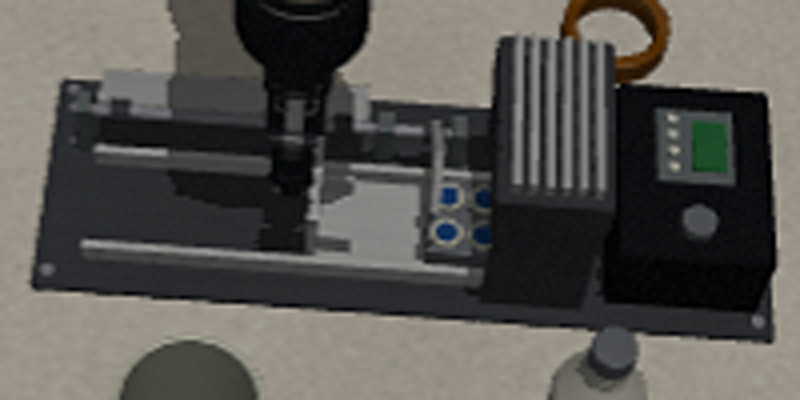

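View pics/side7.png

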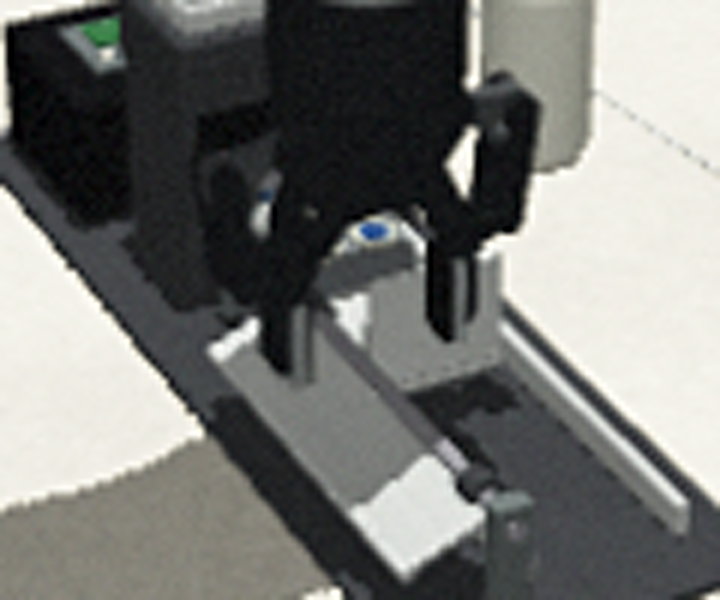

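```bash
python3 -m inch '[[[0,0,3,0,75],[0,0,6,0,75],[0,0,9,0,75],[0,0,9,0,75]]]'; python3 -c "
from h import *; where()";python3 -m inch '[[[0,0,1,0,75],[0,0,2,0,75],[0,0,2,0,75]]]'; python3 -c "
from h import *; where()"
```

```text
t: 8.3
ee_pos: [0.5543, -0.0209, 0.0326]
orientation: [[0.993, -0.001, 0.114], [-0.114, -0.002, 0.993], [-0.0, -1.0, -0.002]]
contact_force: [-3.4, -4.5, 7.1]
opening: 0.0599
t 8.3 unit [-76.1  38.1] z 32.6 F unit [-4.86  2.85] Fz 7.1 open 59.9 tilt [-5.e-04 -1.e+00 -2.e-03]
t: 8.6
ee_pos: [0.5546, -0.0193, 0.0325]
orientation: [[0.993, -0.001, 0.114], [-0.114, -0.002, 0.993], [-0.0, -1.0, -0.002]]
contact_force: [-3.3, -5.4, 7.0]
opening: 0.0603
t 8.6 unit [-74.4  38. ] z 32.5 F unit [-5.71  2.68] Fz 7.02 open 60.3 tilt [-4.0e-04 -1.0e+00 -2.4e-03]
```

```bash
python3 -m inch '[[[0,0,1,0,75],[0,0,1,0,75],[0,0,1,0,75]]]'; python3 -c "
from h import *; where()";python3 -m inch '[[[0,0,1,0,75],[0,0,1,0,75],[0,0,1,0,75]]]'; python3 -c "
from h import *; where()"
```

```text
t: 8.9
ee_pos: [0.5546, -0.0183, 0.0325]
orientation: [[0.993, -0.001, 0.114], [-0.115, -0.002, 0.993], [-0.001, -1.0, -0.002]]
contact_force: [-2.7, -4.9, 6.7]
opening: 0.0604
t 8.9 unit [-73.5  38.1] z 32.5 F unit [-5.2   2.16] Fz 6.75 open 60.4 tilt [-6.0e-04 -1.0e+00 -2.4e-03]
t: 9.2
ee_pos: [0.5547, -0.0177, 0.0326]
orientation: [[0.993, -0.001, 0.115], [-0.115, -0.003, 0.993], [-0.0, -1.0, -0.003]]
contact_force: [-3.3, -7.6, 7.4]
opening: 0.0604
t 9.2 unit [-72.9  38. ] z 32.6 F unit [-7.93  2.45] Fz 7.4 open 60.4 tilt [-4.0e-04 -1.0e+00 -3.2e-03]
```

```bash
python3 -m inch '[[[0,0,1,0,75],[0,0,1,0,75],[0,0,1,0,75]]]'; python3 -c "
from h import *; where()"
```

```text
t: 9.5
ee_pos: [0.5548, -0.0177, 0.0326]
orientation: [[0.993, -0.001, 0.116], [-0.116, -0.005, 0.993], [-0.0, -1.0, -0.005]]
contact_force: [-4.2, -12.4, 7.7]
opening: 0.06
t 9.5 unit [-72.8  38. ] z 32.6 F unit [-12.82   2.75] Fz 7.66 open 60.0 tilt [-3.0e-04 -1.0e+00 -4.9e-03]
```

The force rose to 12.8 N and the tool stopped at the expected unit x of -73, so the tray is home. I'll back off along the lane with the rail still pressed and check before releasing the gate.

```bash
python3 -m inch '[[[0,0,-2,0,75],[0,0,-5,0,75],[0,0,-9,0,75],[0,0,-14,0,75],[0,0,-20,0,75],[0,0,-20,0,75]]]';  python3 - <<'E'
from h import *
from bench import ctrl
where()
for n in ("side","scene","wrist"):
    f=ctrl.grab_frame(n); np.savez(f"{n}8.npz",**f)
    im=f["pixels"][:,:,::-1]
    if n=="scene": im=cv2.resize(im[190:290,255:455],None,fx=4,fy=4,interpolation=2)
    if n=="side": im=cv2.resize(im[210:310,240:360],None,fx=6,fy=6,interpolation=2)
    cv2.imwrite(f"pics/{n}8.png",im)
p=np.load("p.npy");S=np.load("scene8.npz");W=np.load("wrist8.npz")
for P in [(-57,29,60),(-57,-29,60),(10,26,30),(10,-26,30)]: print(P,((proj(S,U2W(p,P))-[255,190])*4).round(1))
for P in [(-60,29,60),(-60,-29,60),(10,26,30),(10,-26,30)]: print(P,proj(W,U2W(p,P)).round(1))
E
```

```text
t: 10.1
ee_pos: [0.5528, -0.0349, 0.0325]
orientation: [[0.993, -0.0, 0.114], [-0.114, 0.001, 0.993], [-0.001, -1.0, 0.001]]
contact_force: [-2.8, 1.7, 6.2]
opening: 0.0605
t 10.1 unit [-90.2  38. ] z 32.5 F unit [1.39 2.94] Fz 6.25 open 60.5 tilt [-5.0e-04 -1.0e+00  1.1e-03]
(-57, 29, 60) [[340.1 136.9]]
(-57, -29, 60) [[334.6 221.5]]
(10, 26, 30) [[449.1 175.7]]
(10, -26, 30) [[446.6 250.8]]
(-60, 29, 60) [[343.5 277.3]]
(-60, -29, 60) [[526.2 277.4]]
(10, 26, 30) [[351.3  49.3]]
(10, -26, 30) [[505.8  50.2]]
```

View pics/scene8.png

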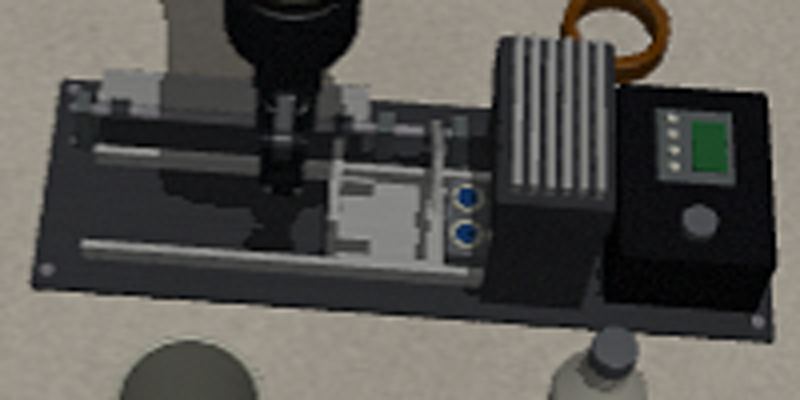

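View pics/wrist8.png

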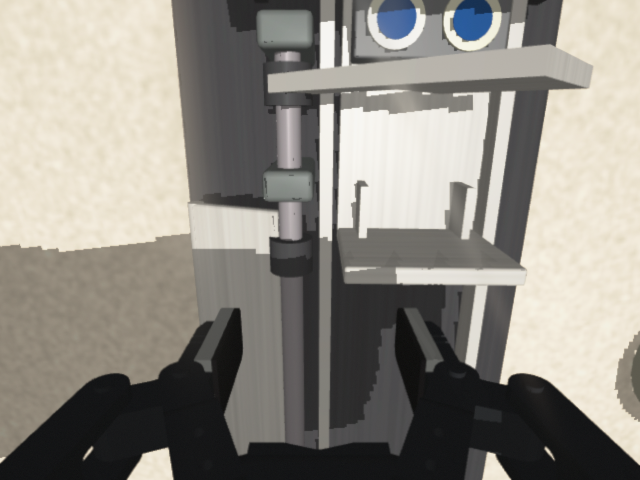

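The block's rear edge is at (447,176–250), against a predicted home position of (449,176)–(447,251). The tray is home, so I'll lift slowly to let the gate close.

```bash
python3 -m inch '[[[0,-4,0,0,75],[0,-8,0,0,75],[0,-12,0,0,75],[0,-16,0,0,75],[0,-20,0,0,75],[0,-24,0,0,75],[0,-32,0,0,75],[0,-45,0,0,75]]]'; python3 -m inch '[[[0,-20,0,0,75],[0,-40,-20,0,75],[0,-60,-40,0,75],[0,-80,-60,0,75],[0,-100,-90,0,75],[0,-100,-120,0,75],[0,-100,-120,0,75],[0,-100,-120,0,75]]]';  python3 - <<'E'
from h import *
from bench import ctrl
where()
for n in ("side","scene","wrist"):
    f=ctrl.grab_frame(n); np.savez(f"{n}9.npz",**f)
    im=f["pixels"][:,:,::-1]
    if n=="scene": im=cv2.resize(im[190:330,255:455],None,fx=4,fy=4,interpolation=2)
    if n=="side": im=cv2.resize(im[180:330,200:400],None,fx=4,fy=4,interpolation=2)
    cv2.imwrite(f"pics/{n}9.png",im)
E
```

```text
t: 11.05
ee_pos: [0.5525, -0.0351, 0.0772]
orientation: [[0.994, -0.002, 0.114], [-0.114, -0.0, 0.994], [-0.002, -1.0, -0.0]]
contact_force: [-1.0, -0.4, -0.4]
opening: 0.0601
t: 11.85
ee_pos: [0.5391, -0.1547, 0.1774]
orientation: [[0.993, -0.0, 0.115], [-0.115, 0.0, 0.993], [-0.0, -1.0, 0.0]]
contact_force: [-0.2, 0.0, 0.5]
opening: 0.0603
t 11.85 unit [-210.7   37.8] z 177.4 F unit [-0.01  0.2 ] Fz 0.46 open 60.3 tilt [-3.e-04 -1.e+00  1.e-04]
```

View pics/scene9.png

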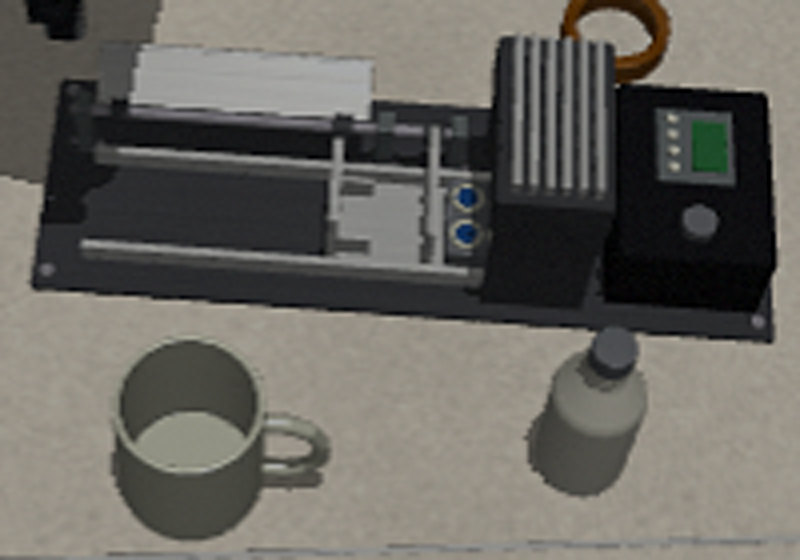

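View pics/side9.png

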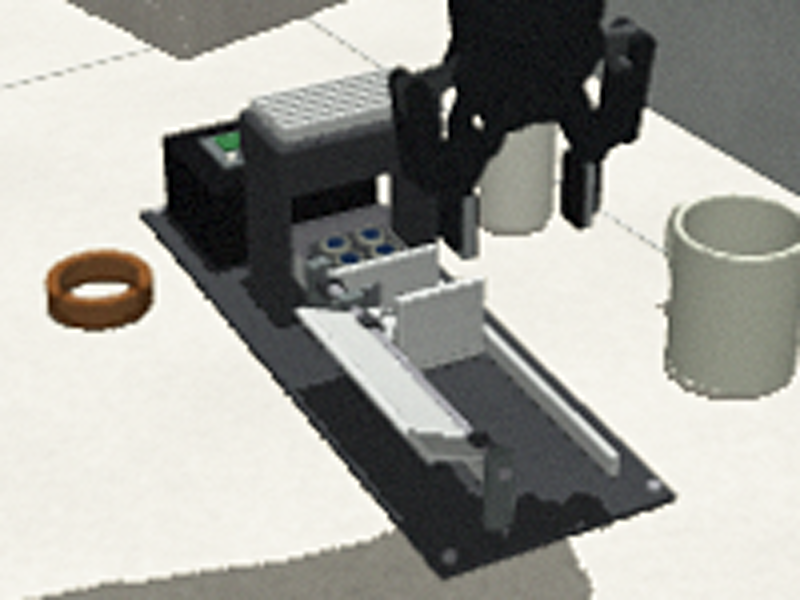

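View pics/wrist9.png

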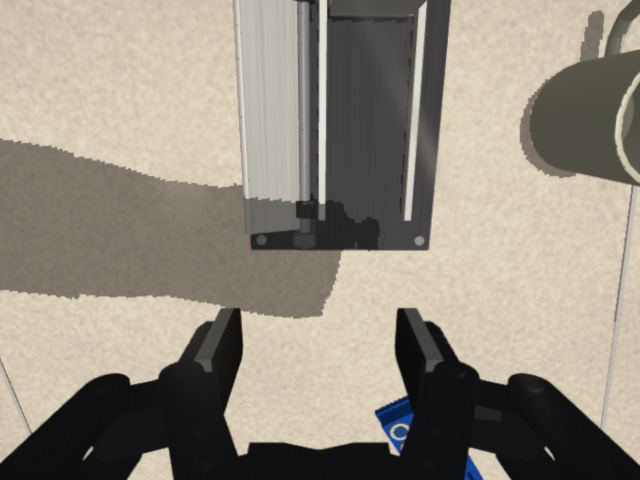

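```bash
python3 - <<'E'
from h import *
from bench import ctrl
p=np.load("p.npy");S=np.load("scene9.npz");D=np.load("side9.npz")
a=np.array([(337,137)])/4+[255,190]; b=np.array([(398,296),(485,281)])/4+[200,180]
r=lambda x:(proj(S,U2W(p,[(x[0]-67,29,60)]))-a).ravel()
r2=lambda x:(proj(D,U2W(p,[(x[0]-70,29,60),(x[0]-70,-29,60)]))-b).ravel()
for f in(r,r2):
    q=least_squares(f,[0.]);print(q.x,f(q.x).round(2))
# same method, start picture
S0=np.load("scene0.npz");D0=np.load("side0.npz")
a=np.array([(157,124)])/4+[255,190]; q=least_squares(lambda x:(proj(S0,U2W(p,[(x[0]-67,29,60)]))-a).ravel(),[0.]);print("start",q.x)
# tag col: same feature both times
for px in ((288,185),(466,197)):
    q=least_squares(lambda x:(proj(S0,U2W(p,[(x[0],x[1],30)]))-(np.array(px)/4+[255,190])).ravel(),[0.,10.]);print("tag",q.x)
f=cv2.resize(S["pixels"][225:265,330:400,::-1],None,fx=11,fy=11,interpolation=2);cv2.imwrite("pics/z9.png",f)
g=cv2.resize(D["pixels"][235:275,265:330,::-1],None,fx=12,fy=12,interpolation=2);cv2.imwrite("pics/y9.png",g)
E
```

```text
[8.20135053] [ 0.   -0.07]
[8.83386687] [ 0.19  1.04 -0.13 -1.13]
start [-98.63963101]
tag [-85.94048257  11.62592859]
tag [20.4539386  11.87232448]
```

View pics/z9.png

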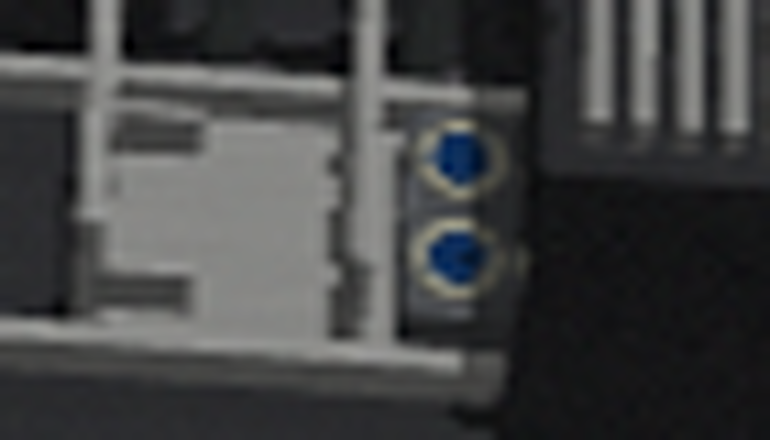

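View pics/y9.png

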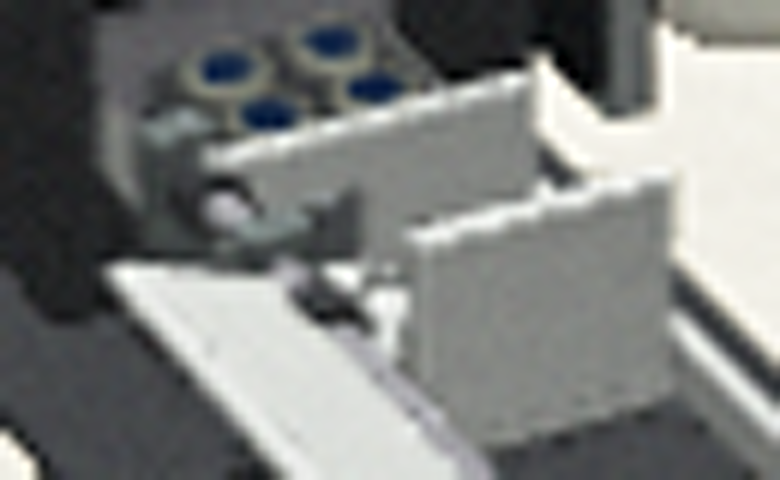

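```bash
python3 - <<'E'
from h import *
p=np.load("p.npy");S=np.load("scene9.npz");D=np.load("side9.npz")
def inv(px,z,F=S): return least_squares(lambda x:(proj(F,U2W(p,[(x[0],x[1],z)]))-px).ravel(),[0.,10.]).x.round(1)
print("gate",inv(np.array([370,60])/11+[330,225],52),inv(np.array([372,30])/11+[330,225],52))
print("plate",inv(np.array([103,60])/11+[330,225],60),inv(np.array([95,190])/11+[330,225],60))
o=[265,235]
print("side gate tip",inv(np.array([535,75])/12+o,52,D),"plate corner",inv(np.array([672,180])/12+o,60,D),inv(np.array([415,240])/12+o,60,D))
E
```

```text
gate [-0.4 21.2] [-0.2 28.9]
plate [-57.6  11.6] [-57.5 -20.7]
side gate tip [ -3.2 -28.5] plate corner [-64.6 -26.7] [-60.9  29.2]
```

Measured against the gate in the same picture, the end plate is 57.2 mm behind it. At home it should be 57.0, so the tray is home and I'll hand the job in.

```bash
python3 -c "
from bench import ctrl
from h import where
where(); print(ctrl.finish_job())"
```

```text
t 12.0 unit [-209.5   37.7] z 177.1 F unit [-0.77 -0.55] Fz 0.41 open 60.5 tilt [-7.e-04 -1.e+00  2.e-04]
the job is handed in; nothing more can be done
None
```

The tray is home against the end stop, the gate is shut behind the tags, and I handed the job in at 12.0 s. No verdict was reported.

I set the fingers 60 mm apart. One pressed the thumb rail while the other pushed the end plate along the lane. At the stop the push force rose to about 13 N and the tool stopped moving. I then backed off along the lane before lifting, so the gate closed with the finger already off the tray.

**Last checks:**
- **Tray position:** the end plate is 57.2 mm behind the gate in the scene picture, where home is 57.0 mm. That puts the tray at about x = 9.8 mm.
- **Gate:** the rail corner is back at its starting pixel, so the gate is shut. No picture showed it touching the tray or the prints.
- **Bystanders and hand:** the mug, bottle and tape roll look unmoved. The hand is about 177 mm up and reads only sensor noise for force.

**Disagreements:**
- **Tray position from the whole-unit fit:** this gave 8.2 mm from the scene camera and 8.8 mm from the side camera. Both still pass, and they fit the roughly 2 mm calibration offset I saw in the wrist view.
- **Gate angle while held:** the two cameras differed by about 0.06 to 0.1 rad, reading 0.63 and 0.69 just before a last 1 mm press. Both are above the 0.5 needed to clear the tags.
- **Single corner in the side view:** one end-plate corner came out about 3 mm off from the others. I took this as a pixel-reading error.

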